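# Reset the locked stop of a sloped bench jig

### The job

The stop on the sloped setting jig has to be reset: slacken the lock ring by swinging its lever well anticlockwise (at least 45 degrees), then turn the tall knurled barrel until the sliding pointer stands exactly opposite the pointed clip (not the square one), and swing the lever back fully home so that the ring is tight again on the new setting. Never force the barrel round while the ring is tight, move the pointer only by the barrel and not by pushing it with the fingers, and leave the bottles and other loose things round the jig standing where they are.

Things in the scene. Friction and masses are not known exactly. Their poses are not given: they have to be found in the camera images.
- jig: Fixed grey jig, 130 (x) x 160 (y) mm, 85 mm high at the rear. Origin: centre of its underside; x to its high rear, y to its left, z up. Its face rises rearward at 25 degrees: face normal (-0.423, 0, 0.906). The axis of lock ring and barrel runs along that normal through the face at (-0.005, 0, 0.0440) m. Heights named elsewhere are along this axis, from the face.
- lock_ring (a joint): Turn of the lock ring (steel disc 56 mm across, 9.5 to 19.5 mm above the face) about the axis, rad: 0 = tight, at its stop; grows anticlockwise seen from above, up to 1.1 = slack stop. The lever needs about 4 to 8 N at its post and stays where it is left. The ring must be slack before the barrel is turned: forced against a tight ring the barrel would give, but its thread is spoilt.
- lever_post (a point): Centre of the top of the round post (12 mm diameter, parallel to the axis, free from 18 to 42 mm above the face) on the end of the lock ring's flat lever, 52 mm from the axis. Tight, the lever points to the jig's right and a little to its low front (-2.0 rad from uphill, anticlockwise from above positive); slackening swings it uphill. Moves with the ring.
- barrel (a joint): Turn of the adjuster barrel about the axis, rad, anticlockwise seen from above positive, stops at -1.8 and 1.8. Friction about 0.1 N m; it stays where it is left. 1 rad moves the pointer 20 mm; anticlockwise moves it to the jig's +y (left).
- barrel_top (a point): Centre of the top of the knurled barrel: 32 mm diameter, 28 to 74 mm above the face, gripped anywhere round it with the tool along the axis. With the fingertips at least 43 mm above the face they pass over the lever post.
- pointer_slide: Small dark slide that carries the pointer on a guide across the upper part of the face, 16 mm high; its frame has x uphill, y to the jig's left, z along the axis, origin where the axis meets the face when centred. Not to be touched.
- pointer_tip (a point): Tip of the slide's flat pointed tab, which points uphill to the clips.
- clip_tip (a point): Tip of the flat pointed tab of the pointed clip, which points downhill to the pointer: the wanted setting. It lies in the plane of the pointer tip, right beside the line along which that tip travels.
- pointed_clip: Fixed setting clip 14 mm wide on the rear rail, with a pointed tab; origin on top of the rail, its y axis is the jig's y axis.
- square_clip: Fixed clip like the other, but with a broad square-ended tab 18 mm wide; it is not the setting. The two change sides from run to run.
- flux_bottle: Loose small bottle, 30 mm diameter, 103 mm high, right of the jig; origin under its centre. Bystander.
- solder_spool: Loose solder spool, 60 mm diameter, 47 mm high, left of the jig; origin under its centre. Bystander.
- alcohol_pump: Loose white pump bottle, 68 mm diameter, 120 mm high, farther right of the jig; origin under its centre. Bystander. (Close behind the jig and these things, from about x = 0.62 m, stands a light box with a scanner on it: swing the arm across in front of them.)

How it is judged:
By the outcome, as a careful person would: the job done as asked, in the order asked, and still so for the second after the job is handed in, with the robot touching nothing.
It also fails if it takes over 61 s, if anything falls off the work surface, if the arm or the gripper's body presses on something with over 40 N, if the wrist force passes 120 N, or if a joint passes its speed limit or range.

### The arm

A 6-joint arm with a two-finger parallel gripper is mounted at the origin on a cart in front of the work surface, level with it; the furniture and walls round the work are solid. World frame = base frame: x ahead of the robot, y to its left, z up, the work surface at z = 0. Lengths are in mm, angles in rad, forces in N, time in s.
With the tool pointing down it reaches from about 400 to 825 mm from the base axis. Payload 7 kg.
Tool frame: the origin (TCP) lies at the very end of the fingers, on their centre line; the grasp point (between the pads) lies 19 mm behind it; z points along the fingers, y is the line along which they close (so a half turn about z gives the same grasp; the last joint's range is limited). The gripper opens to 88 mm and grips with 3 to 60 N. Pads are 19 mm wide; open, the fingers measure 130 mm over their backs; the gripper's body (78 mm by 193 mm) begins 47 mm behind the grasp point.
Start: joints at [1.496, 0.359, 0.012, 0, -1.224, -0.288], TCP at [239.56, 631.036, 226.561] pointing down, gripper open.
Joint ranges: [-3.07, 3.07], [-1.43, 2.12], [-1.02, 1.25], [-3.03, 1.67], [-3.05, -0], [-3.03, 3.03]. Speed limits (rad/s): [2.39, 2.39, 3.01, 3.14, 3.14, 3.14].

### API

Orientations are given as a unit quaternion [x, y, z, w].
In Python, from plant import bot, cams, kinematics, close_job gives the robot as it stands (bot), with the cameras (cams), the job as plain functions and the kinematics (kinematics). Calls block until the motion is done:
- bot.move_ptp(position, orientation): joint-space move of the TCP to a pose.
- bot.line_to(position, velocity=150, ori=None): straight line of the TCP; ori=None keeps the orientation; velocity is the mean speed in mm/s.
- bot.move_joints(angles): joint-space move.
- bot.move_gripper(opening, force=None): finger opening in mm; force is the grip in N (None keeps the last); returns when the fingers have stopped.
- bot.pause(seconds).
- kinematics.solve_ik(position, orientation): joint angles nearest the present ones, or None.
- bot.read_state(): the state.
- cams.camera(name): name is "scene" or "top"; returns the picture (400x640x3 uint8, red, green, blue); there is no depth.
- cams.get_calibration(name): a dict with "fx", "fy", "cx", "cy" (pixels), "view" (4x4, takes a point from world to camera coordinates). Camera axes: x right, y up, looking along -z (the intrinsics and any distortion apply to the point x, -y, -z); pixel columns grow to the right and rows downward; lengths in mm; the calibration is good to about 2 mm. A picture is of the moment at which its call begins. get_calibration takes no time and is no camera call.
A pose or a line that the arm cannot do raises bot.Unreachable and nothing moves.
- close_job(): hands the job in; it is judged then, once.
The state is a dict: "t": time; "joint_pos": joint angles; "qvel": joint speeds; "tau": joint torques, N m; "tcp_pos": TCP position; "eef_rot": TCP orientation; "contact_force": force on the tool from outside, world axes, zero at the start; "moment": the same for the moment, N m; "width": finger opening in mm; "finger_force": force on a finger pad.
Only numpy, scipy, OpenCV 4.12 (cv2) and the standard library are available. Lean on these libraries where they do the work, as an engineer would, in place of code of your own. Each camera call takes 0.05 s, during which the arm holds its last target. There are 200 camera calls.

## Working session

There is one attempt and no reset: what is moved stays moved. The work goes in short steps, each a Python script; the robot and the scene stay as the last script left them, time stands still between calls to the robot, and variables do not carry over. Pictures are saved under pics/ and viewed, at most 10 in all, crops included, and the job is handed in when it is done.

```bash
ls; mkdir -p pics
python3 - <<'E'
from plant import bot, cams, kinematics, close_job
import cv2,numpy as np
for n in("scene","top"):
    cv2.imwrite(f"pics/{n}0.png",cams.camera(n)[:,:,::-1]); c=cams.get_calibration(n); print(n,{k:(np.round(v,4).tolist()) for k,v in c.items()})
s=bot.read_state();print(s)
E
```

```text
pics
plant.py
scene {'fx': 364.2293, 'fy': 364.2293, 'cx': 326.1638, 'cy': 203.2372, 'view': [[-0.7529, -0.6579, -0.017, 330.3131], [0.2886, -0.3532, 0.8899, -261.5618], [-0.5914, 0.6652, 0.4558, -510.0316], [0.0, 0.0, 0.0, 1.0]]}
top {'fx': 492.2832, 'fy': 492.2832, 'cx': 317.7486, 'cy': 200.2615, 'view': [[0.0267, -0.9994, 0.0229, -137.9903], [0.9918, 0.0294, 0.1247, -511.6829], [-0.1253, 0.0194, 0.9919, -900.4458], [0.0, 0.0, 0.0, 1.0]]}
{'t': 0.1, 'joint_pos': array([ 1.49610944e+00,  3.59327074e-01,  1.11835982e-02, -2.85258554e-04,
       -1.22412155e+00, -2.88097243e-01]), 'qvel': array([ 0.00031932,  0.00010174,  0.00225951,  0.00052698,  0.00294075,
       -0.00083472]), 'tau': array([-2.18770117e-03, -5.84161091e+01,  2.93751186e+01,  7.01554924e+00,
        1.02102119e-02, -5.45111766e-05]), 'tcp_pos': array([239.42396902, 630.65583969, 225.72735856]), 'eef_rot': array([ 9.83584484e-01, -1.80446685e-01, -5.51353694e-05,  7.44454872e-04]), 'contact_force': array([-0.26014579,  0.29076813, -0.45610735]), 'moment': array([-0.0125662 ,  0.03150376, -0.04541905]), 'finger_force': 0.0, 'width': 87.75651996180147}
```

View pics/scene0.png

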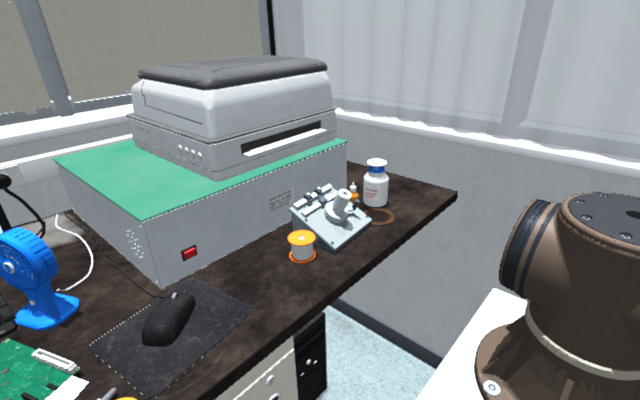

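View pics/top0.png

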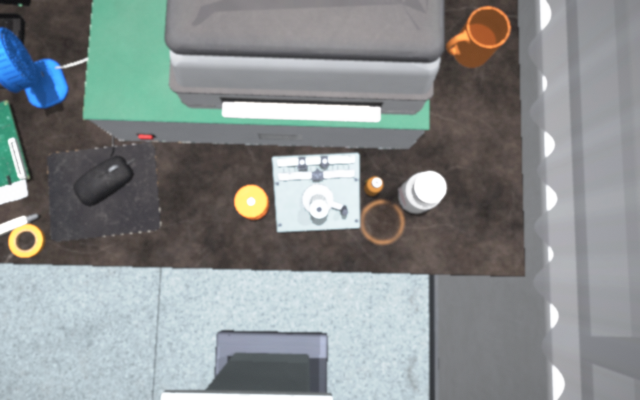

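The scene view shows the jig at about (333,215), with the spool at (302,246) and the bottles behind it. In the top view the jig spans (272-361, 152-233), with the barrel near (319,205), the lever post near (344,211) and the clips near (303,162) and (325,162). I'll zoom in on both.

Run:
```python
import cv2
a=cv2.imread("pics/top0.png")[145:240,262:367];cv2.imwrite("pics/top0c.png",cv2.resize(a,None,fx=6,fy=6,interpolation=cv2.INTER_CUBIC))
a=cv2.imread("pics/scene0.png")[175:255,280:380];cv2.imwrite("pics/scene0c.png",cv2.resize(a,None,fx=7,fy=7,interpolation=cv2.INTER_CUBIC))
```

```text
(no output)
```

View pics/top0c.png

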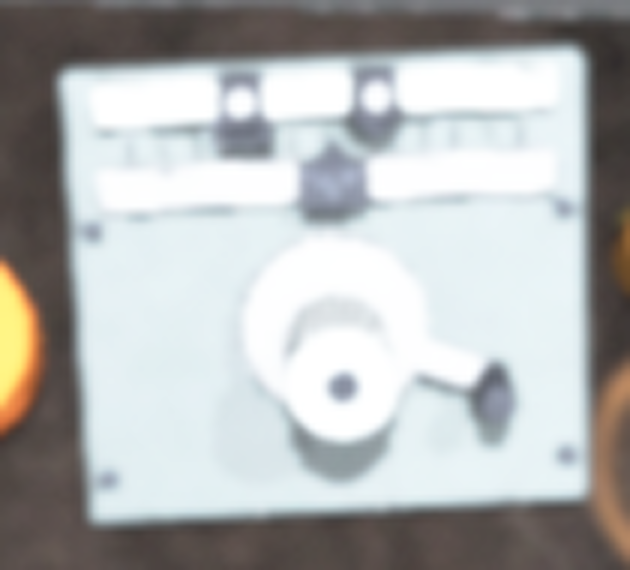

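View pics/scene0c.png

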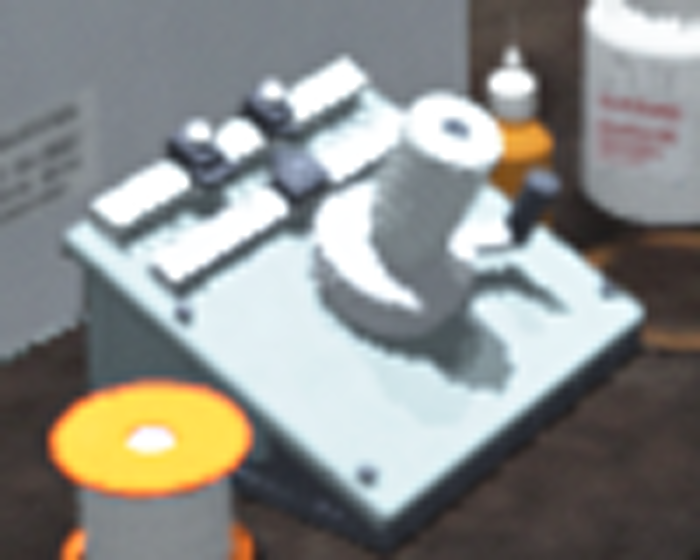

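The tops show the pointed clip is the right-hand one, with its tip near top pixel (324.5,168.7). The pointer tip is at about (317.5,168.8). The lever post top is at about (344,207) and the barrel top at about (319,209). Next I'll fit the jig pose from the corner points in both views.

```bash
cat > h.py <<'E'
import numpy as np
from plant import bot, cams, kinematics, close_job
from scipy.optimize import least_squares
from scipy.spatial.transform import Rotation as R
T=np.tan(np.radians(25)); A=np.array([-5,0,44.]); N=np.array([-np.sin(np.radians(25)),0,np.cos(np.radians(25))]); U=np.array([N[2],0,-N[0]]); Y=np.array([0,1.,0])
def proj(c,P):
    C=cams.get_calibration(c); v=np.array(C["view"]); q=P@v[:3,:3].T+v[:3,3]
    return np.c_[C["cx"]+C["fx"]*q[:,0]/-q[:,2], C["cy"]-C["fy"]*q[:,1]/-q[:,2]]
def ray(c,uv):
    C=cams.get_calibration(c); v=np.array(C["view"]); d=np.array([(uv[0]-C["cx"])/C["fx"],-(uv[1]-C["cy"])/C["fy"],-1.])
    return -v[:3,:3].T@v[:3,3], v[:3,:3].T@d
def face(u,y,h): return A+u*U+y*Y+h*N   # jig frame
def on_face(c,uv,h,p):   # ray -> (u,y) in the plane at height h over the face
    Rz=R.from_euler('z',p[2]).as_matrix(); o,d=ray(c,uv); o=Rz.T@(o-[p[0],p[1],0]); d=Rz.T@d
    q=o+d*((h-(o-A)@N)/(d@N)); return np.array([(q-A)@U,q[1]])
def world(P,p): return np.atleast_2d(P)@R.from_euler('z',p[2]).as_matrix().T+[p[0],p[1],0]
E
python3 - <<'E'
from h import *
z=lambda x:44+(x+5)*T
cor={'RL':[65,80],'RR':[65,-80],'FR':[-65,-80],'FL':[-65,80]}
P={k:np.array([v[0],v[1],z(v[0])]) for k,v in cor.items()}
P['bt']=face(0,0,74); P['post']=face(52*np.cos(-2),52*np.sin(-2),42)
t=lambda x,y:[262+x/6-.4,145+y/6-.4]; s=lambda x,y:[280+x/7-.4,175+y/7-.4]
obs=[('top','RL',t(58,72)),('top','RR',t(585,47)),('top','FR',t(588,497)),('top','FL',t(92,522)),('top','bt',t(342,386)),('top','post',t(492,370)),
('scene','RL',s(65,240)),('scene','FL',s(388,522)),('scene','FR',s(645,312)),('scene','bt',s(455,128)),('scene','post',s(543,180))]
f=lambda p:np.concatenate([proj(c,world(P[k],p))[0]-uv for c,k,uv in obs])
r=least_squares(f,[520,-140,0],loss='soft_l1'); print(r.x)
for o,e in zip(obs,r.fun.reshape(-1,2) if len(r.fun)==22 else []): print(o[0],o[1],np.round(e,1))
p=r.x; np.save('p.npy',p)
print('bt',world(P['bt'],p),'post',world(P['post'],p))
for n,uv,h in [('ptr',t(333,143),10),('clip',t(375,145),10),('sq bottom',t(243,155),10),('clipknob',t(376,97),20),('slide left',t(300,190),16),('slide r',t(366,190),16),('slidebot',t(333,215),8),('post',t(492,370),42),('bt',t(342,386),74)]: print(n,np.round(on_face('top',uv,h,p),1))
for n,uv,h in [('ptr',s(284,150),10),('clip',s(285,120),10),('clipknob',s(270,90),20)]: print('scene',n,np.round(on_face('scene',uv,h,p),1))
# bystanders (top): pixel->height plane
for n,uv,h in [('spool',(251,202),47),('flux',(374,185),95),('pump',(430,188),120)]:
    o,d=ray('top',uv); print(n,o+d*(h-o[2])/d[2])
E
```

```text
[ 5.26833953e+02 -1.21247610e+02  8.46785687e-02]
top RL [0.1 1.6]
top RR [-0.4  1.2]
top FR [ 0.4 -0.8]
top FL [-0.2 -0.3]
top bt [ 0.3 -0.1]
top post [0.9 6.7]
scene RL [-0.5 -0.5]
scene FL [-0.6 -0.9]
scene FR [-0.8 -0.4]
scene bt [-0.6  0.4]
scene post [-0.3  0.8]
bt [[ 490.69017412 -124.31555026  111.06677624]] post [[ 488.62271656 -171.94453551   72.91962192]]
ptr [56.  -2.2]
clip [ 54.7 -14.9]
sq bottom [53.7 25.3]
clipknob [ 72.  -15.3]
slide left [43.4  8.6]
slide r [ 42.3 -11.4]
slidebot [32.7 -1.3]
post [ -8.7 -45.9]
bt [-0.2  0.5]
scene ptr [ 57.2 -12.6]
scene clip [ 67.3 -25.4]
scene clipknob [ 75.5 -21.3]
spool [506.72838064   1.01457093  47.        ]
flux [ 538.01127349 -221.87651674   95.        ]
pump [ 531.66701259 -315.97980716  120.        ]
```

The fit is good to about 2 mm, and the one large residual came from picking the wrong end of the post. The pointer has to move about 12.7 mm to the right, which is roughly -0.63 rad. I'll check IK for the lever and barrel poses before moving.

```bash
cat >> h.py <<'E'
try: p=np.load('p.npy')
except OSError: pass
def quat(phi):   # tool along -N, closing line at angle phi from uphill (anticlockwise from above)
    z=-N; y=np.cos(phi)*U+np.sin(phi)*Y; x=np.cross(y,z)
    return (R.from_euler('z',p[2])*R.from_matrix(np.c_[x,y,z])).as_quat()
def pos(a,r,h,off=(0,0)): return world(face(r*np.cos(a)+off[0],r*np.sin(a)+off[1],h),p)[0]
def st(m=''):
    s=bot.read_state(); Rz=R.from_euler('z',p[2]).as_matrix(); j=Rz.T@(s['tcp_pos']-[p[0],p[1],0])-A; F=Rz.T@s['contact_force']
    print(m,'t%.2f'%s['t'],'uyh',np.round([j@U,j@Y,j@N],1),'F',np.round([F@U,F@Y,F@N],1),'w%.1f'%s['width'],'ff%.1f'%s['finger_force'],'M%.2f'%(Rz.T@s['moment']@N)); return s
E
python3 - <<'E'
from h import *
for s in (0,np.pi):
    for n,a,r,h,phi in [('tight',-2,52,23,-.43),('tight-hi',-2,52,100,-.43),('slack',-1.0,52,23,.57),('b0',0,0,48,1.9-np.pi),('b1',0,0,48,1.25-np.pi),('bhi',0,0,120,1.25-np.pi)]:
        q=kinematics.solve_ik(pos(a,r,h),quat(phi+s)); print(s,n,None if q is None else np.round(q,2))
E
```

```text
0 tight [ 0.01  0.15 -0.8  -0.16 -0.19  2.94]
0 tight-hi [ 0.01 -0.04 -0.8  -0.08 -0.37  2.86]
0 slack [ 0.04  0.17 -0.73 -0.09 -0.24 -2.44]
0 b0 [ 0.15  0.06 -0.95  0.22 -0.13  1.62]
0 b1 [ 0.15  0.06 -0.95  0.22 -0.13  0.97]
0 bhi [ 0.17 -0.12 -0.86  0.1  -0.39  1.08]
3.141592653589793 tight [ 0.01  0.15 -0.8  -0.16 -0.19 -0.21]
3.141592653589793 tight-hi [ 0.01 -0.04 -0.8  -0.08 -0.37 -0.29]
3.141592653589793 slack [ 0.04  0.17 -0.73 -0.09 -0.24  0.7 ]
3.141592653589793 b0 [ 0.15  0.06 -0.95  0.22 -0.13 -1.52]
3.141592653589793 b1 [ 0.15  0.06 -0.95  0.22 -0.13 -2.17]
3.141592653589793 bhi [ 0.17 -0.12 -0.86  0.1  -0.39 -2.06]
```

Run:
```python
from h import *
import cv2
bot.line_to([170,430,300],velocity=250)
q=quat(np.pi-.43)
bot.move_ptp(pos(-2,52,130),q); st('above')
bot.move_gripper(38,10)
bot.line_to(pos(-2,52,50),velocity=120); st('50')
cv2.imwrite("pics/s1.png",cv2.resize(cams.camera("scene")[150:270,260:400,::-1],None,fx=5,fy=5))
```

```text
above t3.57 uyh [-21.  -46.9 130. ] F [ 0.5  0.  -0.8] w87.7 ff0.0 M-0.03
50 t5.36 uyh [-21.5 -47.3  50.2] F [-0.   0.1  0.1] w38.3 ff0.0 M-0.13
```

View pics/s1.png

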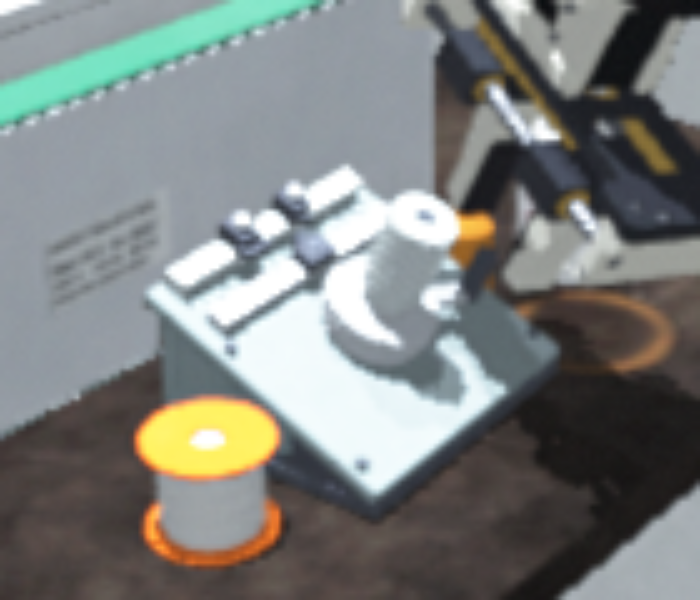

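The gripper shows up at the right, around crop (590,220), not clearly above the post at (480,275). I'll check where the TCP projects before going down.

Run:
```python
from h import *
import cv2
s=bot.read_state(); Rm=R.from_quat(s['eef_rot']).as_matrix(); print(s['tcp_pos'],np.round(Rm,2))
for y in(-29,0,29):
    P=s['tcp_pos']+Rm@[0,y,0]; print(y,(proj('scene',P[None])[0]-[260,150])*5, proj('top',P[None])[0])
print('post top',(proj('scene',pos(-2,52,42)[None])[0]-[260,150])*5)
cv2.imwrite("pics/t1.png",cv2.resize(cams.camera("top")[130:290,230:430,::-1],None,fx=4,fy=3.75))
```

```text
[ 485.39231441 -172.25683527   80.82620154] [[-0.3  -0.86  0.42]
 [-0.94  0.35  0.04]
 [-0.18 -0.38 -0.91]]
-29 [462.65935616 200.93114564] [351.40252094 200.01788642]
0 [490.67802353 242.6775963 ] [345.02001592 214.33111566]
29 [519.75766965 286.00485368] [338.74867687 228.39504715]
post top [484.53364993 255.67731778]
```

View pics/t1.png

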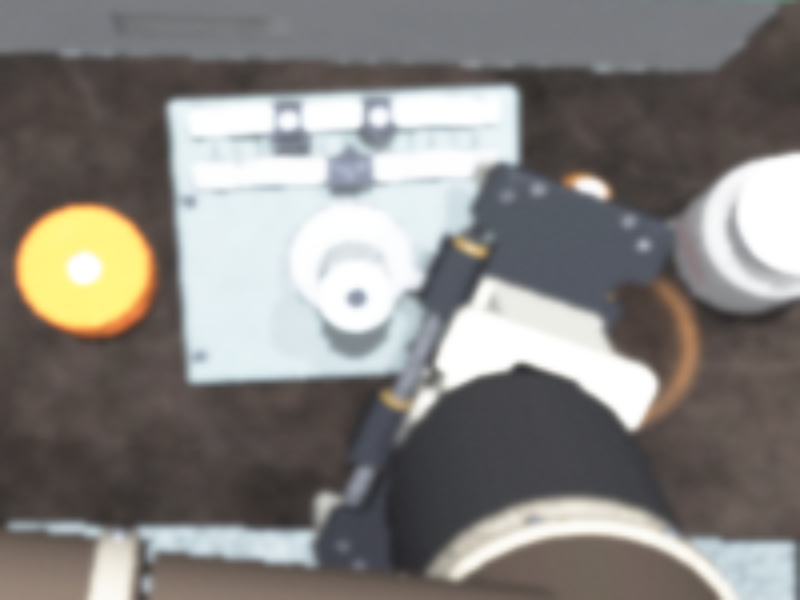

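The offset is only perspective, because the body sits well above the tips, and the TCP projects just above the post top. I'll go down carefully and grip.

Run:
```python
from h import *
for h in (40,30,24):
    bot.line_to(pos(-2,52,h),velocity=60); s=st(h)
    if np.linalg.norm(s['contact_force'])>6: bot.line_to(pos(-2,52,55)); raise SystemExit('touch')
bot.move_gripper(4,10); st('grip')
```

```text
40 t5.78 uyh [-21.8 -47.3  39.7] F [-0.2  0.4 -0.6] w37.9 ff0.0 M0.04
30 t6.09 uyh [-22.  -47.3  29.5] F [-0.1  0.1  0.3] w38.4 ff0.0 M-0.07
24 t6.34 uyh [-21.9 -47.3  23.6] F [-0.2  0.2 -0.1] w37.8 ff0.0 M0.01
grip t6.90 uyh [-21.4 -47.4  24.1] F [-0.7 -0.7  0. ] w11.3 ff10.0 M-0.03
```

The post is gripped at a width of about 12 mm. Now I'll swing it.

Run:
```python
from h import *
bot.move_gripper(4,20)
for th in np.linspace(0,1.0,8)[1:]:
    bot.line_to(pos(-2+th,52,24),velocity=40,ori=quat(np.pi-.43+th)); s=st('%.2f'%th)
    if np.linalg.norm(s['contact_force'])>30: break
bot.pause(.2); st('end')
```

```text
0.14 t7.45 uyh [-14.7 -49.8  24. ] F [-0.4  3.3  2.2] w11.0 ff20.0 M-0.03
0.29 t7.78 uyh [ -7.6 -51.2  24. ] F [0.4 5.3 3.5] w10.9 ff20.0 M0.01
0.43 t8.12 uyh [ -0.4 -51.6  24. ] F [-0.9  6.1  4.1] w11.6 ff20.0 M-0.10
0.57 t8.45 uyh [  6.7 -51.1  24. ] F [-1.3  5.5  4.9] w11.1 ff20.0 M-0.06
0.71 t8.78 uyh [ 13.7 -49.5  23.9] F [-1.3  6.3  5.3] w10.9 ff20.0 M-0.17
0.86 t9.12 uyh [ 20.5 -47.   23.9] F [-1.9  5.1  5.3] w11.2 ff20.0 M-0.14
1.00 t9.45 uyh [ 27.  -43.5  23.9] F [-1.4  3.8  4.3] w11.2 ff20.0 M-0.15
end t9.65 uyh [ 27.  -43.5  23.9] F [-0.7  4.7  3.7] w10.8 ff20.0 M-0.12
```

Run:
```python
from h import *
bot.move_gripper(30,20); st('rel')
bot.line_to(pos(-1,52,100),velocity=150)
bot.move_gripper(64,20)
q=quat(1.9-np.pi)
bot.move_ptp(pos(0,0,125),q); st('above barrel')
bot.line_to(pos(0,0,49),velocity=120); s=st('down')
bot.move_gripper(20,10); st('grip')
```

```text
rel t10.23 uyh [ 28.1 -43.8  24. ] F [ 0.4 -0.2 -0.7] w30.0 ff0.0 M0.03
above barrel t12.67 uyh [  0.3   0.  125. ] F [-0.5  0.2 -0.2] w63.9 ff0.0 M0.00
down t13.45 uyh [-0.  -0.2 49. ] F [ 0.5 -0.7  0.2] w64.0 ff0.0 M0.02
grip t14.14 uyh [-0.1  0.9 49.2] F [-3.1 15.2  9.6] w31.6 ff10.0 M0.00
```

Run:
```python
from h import *
off=np.array([0,1.8]); 
bot.line_to(pos(0,0,49,off),velocity=20); bot.pause(.2); s=st('shift')
Rz=R.from_euler('z',p[2]).as_matrix(); F=Rz.T@s['contact_force']
off=off+np.clip(np.array([F@U,F@Y])*.07,-1.2,1.2); print(off)
bot.line_to(pos(0,0,49,off),velocity=20); bot.move_gripper(20,30); st('grip30')
a0=1.9-np.pi
for d in np.linspace(0,-.62,6)[1:]:
    bot.move_ptp(pos(0,0,49,off),quat(a0+d)); s=st('%.2f'%d)
bot.pause(.2); st('end'); np.save('off.npy',off)
```

```text
shift t14.59 uyh [-0.1  1.5 49.2] F [-0.5 -5.6  3.9] w31.4 ff10.0 M-0.06
[-0.03491605  1.40723774]
grip30 t15.06 uyh [-0.1  1.4 49.2] F [-0.5 -1.3  7.2] w31.4 ff30.0 M-0.07
-0.12 t15.31 uyh [-0.1  1.3 49.2] F [-0.7 -2.5  5.2] w31.3 ff30.0 M-0.05
-0.25 t15.56 uyh [-0.1  1.2 49.2] F [-0.6 -4.9  4.5] w31.4 ff30.0 M-0.09
-0.37 t15.81 uyh [-0.1  1.1 49.2] F [-0.1 -5.6  5.7] w31.2 ff30.0 M-0.05
-0.50 t16.06 uyh [-0.1  1.  49.2] F [ 0.6 -6.6  4.4] w31.5 ff30.0 M-0.05
-0.62 t16.31 uyh [-0.1  0.9 49.2] F [-0.1 -9.4  4.1] w31.1 ff30.0 M-0.09
end t16.51 uyh [-0.2  0.9 49.2] F [ 0.5 -8.6  4.2] w31.3 ff30.0 M-0.09
```

Run:
```python
from h import *
import cv2
t=np.mean([cams.camera("top").astype(float) for _ in range(4)],0); np.save('t2.npy',t)
s=np.mean([cams.camera("scene").astype(float) for _ in range(4)],0); np.save('s2.npy',s)
a=cv2.resize(t[150:190,285:355,::-1],None,fx=10,fy=7.5,interpolation=cv2.INTER_CUBIC)
a=cv2.resize(t[152:182,290:350,::-1],(760,380),interpolation=cv2.INTER_CUBIC)
b=cv2.resize(s[176:208,300:360,::-1],None,fx=6,fy=6,interpolation=cv2.INTER_CUBIC)
c=np.zeros((580,760,3)); c[:380]=a; c[385:577,:360]=b
cv2.imwrite("pics/look2.png",np.clip(c,0,255))
```

```text
[ WARN:0@5.337] global loadsave.cpp:1063 imwrite_ Unsupported depth image for selected encoder is fallbacked to CV_8U.
```

View pics/look2.png

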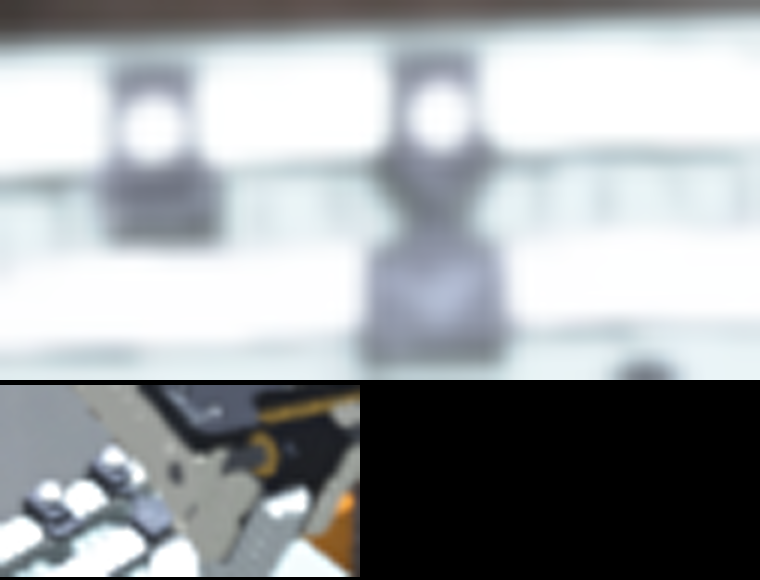

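The pointer now looks nearly opposite the pointed clip, around top px (324.5,170). I'll measure the offset to subpixel accuracy from row-wise centroids.

Run:
```python
from h import *
t=np.load('t2.npy').mean(2)
for v in range(155,182):
    r=t[v,312:338]; bg=np.median(np.r_[r[:4],r[-4:]]); w=np.clip(bg-r-25,0,None); 
    if w.sum()<30: continue
    # half-level edges, subpixel
    lev=(bg+r[8:18].min())/2; idx=np.where(r<lev)[0]; a,b=idx[0],idx[-1]
    ea=a-(lev-r[a])/(r[a-1]-r[a]) if a>0 else a; eb=b+(lev-r[b])/(r[b+1]-r[b]) if b<25 else b
    c=312+(ea+eb)/2; 
    print(v,'w%.1f'%(eb-ea),'c%.2f'%c,[np.round(on_face('top',(c,v),h,p),2).tolist() for h in(8,12,16)], 'bg%d min%d'%(bg,r.min()))
```

```text
155 w15.1 c319.53 [[80.27, -7.74], [81.17, -7.58], [82.07, -7.42]] bg227 min179
156 w7.1 c323.64 [[78.02, -15.13], [78.93, -14.94], [79.84, -14.75]] bg247 min161
157 w6.9 c323.68 [[76.17, -15.12], [77.09, -14.93], [78.0, -14.74]] bg254 min150
158 w6.8 c323.72 [[74.31, -15.13], [75.24, -14.94], [76.16, -14.75]] bg255 min162
159 w6.7 c323.64 [[72.46, -14.91], [73.39, -14.72], [74.33, -14.53]] bg255 min180
160 w2.0 c321.23 [[70.83, -10.44], [71.78, -10.27], [72.72, -10.1]] bg255 min186
161 w1.9 c321.13 [[68.98, -10.2], [69.93, -10.03], [70.89, -9.86]] bg255 min185
162 w7.7 c323.94 [[66.84, -15.23], [67.81, -15.04], [68.77, -14.84]] bg254 min174
163 w8.8 c324.14 [[64.96, -15.53], [65.93, -15.34], [66.9, -15.15]] bg243 min151
164 w10.1 c324.07 [[63.1, -15.32], [64.07, -15.13], [65.05, -14.94]] bg217 min133
165 w10.1 c323.40 [[61.29, -14.03], [62.28, -13.85], [63.26, -13.66]] bg217 min123
166 w8.8 c323.39 [[59.42, -13.95], [60.41, -13.76], [61.41, -13.57]] bg230 min123
167 w7.8 c323.44 [[57.54, -13.95], [58.54, -13.76], [59.54, -13.58]] bg238 min123
168 w6.7 c323.63 [[55.64, -14.23], [56.6
[... 409 characters left out ...]
25, -14.02], [48.3, -13.84]] bg254 min165
174 w11.1 c323.86 [[44.29, -14.22], [45.36, -14.03], [46.42, -13.84]] bg254 min170
175 w11.1 c323.87 [[42.39, -14.16], [43.47, -13.97], [44.54, -13.79]] bg254 min164
176 w11.2 c323.92 [[40.49, -14.17], [41.57, -13.99], [42.66, -13.8]] bg253 min158
177 w11.7 c324.00 [[38.58, -14.25], [39.67, -14.06], [40.77, -13.87]] bg241 min153
178 w12.1 c323.83 [[36.7, -13.87], [37.8, -13.68], [38.9, -13.49]] bg224 min141
179 w11.8 c323.61 [[34.81, -13.37], [35.92, -13.19], [37.03, -13.01]] bg229 min132
180 w11.6 c323.50 [[32.92, -13.1], [34.04, -12.92], [35.15, -12.73]] bg234 min150
181 w11.3 c323.18 [[31.04, -12.43], [32.17, -12.25], [33.29, -12.07]] bg238 min181
```

Run:
```python
from h import *
import cv2
t0=cv2.imread('pics/top0.png').astype(float).mean(2); t2=np.load('t2.npy').mean(2)
def edges(t,c0,rows,half,h,name):
    print(name)
    for v in rows:
        x=np.arange(c0-half,c0+half+1); r=t[v,x]; bl=r[:3].max(); br=r[-3:].max(); m=r[half-3:half+4].min(); out=[]
        i=half-3+r[half-3:half+4].argmin()
        for f in(.35,.5,.7):
            L=m+f*(bl-m);Rr=m+f*(br-m); a=i
            while a>0 and r[a-1]<L:a-=1
            ea=a-(L-r[a])/(r[a-1]-r[a]) if a else 0; b=i
            while b<2*half and r[b+1]<Rr:b+=1
            eb=b+(Rr-r[b])/(r[b+1]-r[b]) if b<2*half else 2*half
            yl=on_face('top',(x[0]+ea,v),h,p); yr=on_face('top',(x[0]+eb,v),h,p); out+=[f'{yl[1]:.1f}/{yr[1]:.1f}/c{(yl[1]+yr[1])/2:.2f}']
        print(v,'u%.1f'%yl[0],'m%d'%m,*out)
edges(t2,324,[157,158,163,164,165,166,167,168],10,14,'clip after')
edges(t0,324,[157,158,163,164,165,166,167,168],8,14,'clip before')
edges(t2,302,[158,159,160,165,166,167,168,169,170],9,14,'square after')
edges(t2,324,range(169,178),10,14,'slide after')
edges(t0,317,range(168,179),9,14,'slide before')
```

```text
clip after
157 u77.9 m150 -9.2/-20.3/c-14.75 -8.6/-21.1/c-14.86 -7.7/-22.0/c-14.83
158 u76.1 m162 -9.2/-14.6/c-11.91 -8.7/-20.9/c-14.85 -8.1/-21.8/c-14.97
163 u66.9 m151 -7.7/-12.3/c-9.96 -7.1/-13.0/c-10.04 -6.3/-14.4/c-10.38
164 u65.1 m133 -6.4/-13.7/c-10.04 -5.6/-23.8/c-14.71 -4.4/-25.2/c-14.78
165 u63.3 m123 -5.7/-22.2/c-13.96 -4.9/-23.1/c-14.02 -3.5/-24.8/c-14.16
166 u61.4 m123 -6.5/-20.9/c-13.69 -5.7/-21.9/c-13.78 -4.4/-23.1/c-13.78
167 u59.5 m123 -7.5/-19.8/c-13.65 -6.6/-20.8/c-13.70 -5.3/-21.9/c-13.62
168 u57.6 m124 -8.8/-19.1/c-13.91 -7.9/-20.0/c-13.96 -6.5/-21.2/c-13.82
clip before
157 u77.9 m149 -9.2/-20.3/c-14.76 -8.6/-21.1/c-14.87 -7.6/-22.0/c-14.82
158 u76.1 m160 -9.2/-14.7/c-11.98 -8.7/-21.0/c-14.86 -8.1/-21.8/c-14.96
163 u66.9 m150 -7.7/-12.2/c-9.95 -7.1/-13.0/c-10.04 -6.3/-14.4/c-10.38
164 u65.1 m132 -6.5/-13.2/c-9.85 -5.9/-23.4/c-14.63 -4.7/-24.4/c-14.58
165 u63.3 m123 -6.0/-21.6/c-13.79 -5.3/-22.5/c-13.88 -4.3/-23.4/c-13.88
166 u61.4 m122 -6.7/-20.7/c-13.71 -6.0/-21.7/c-13.83 -4.9/-22.9/c-13.87
167 u59.5 m126 -7.7/-19.9/c-13.83 -6.9/-20.8/c-13.89 -5.9/-21.9/c-13.94

[... 1374 characters left out ...]
8.3/c-12.03 0.3/-18.3/c-8.96 1.1/-18.3/c-8.57
169 u56.1 m168 0.3/-2.5/c-1.09 0.8/-2.8/c-0.98 1.5/-3.2/c-0.83
170 u54.3 m152 1.1/-4.8/c-1.86 1.8/-5.7/c-1.92 2.9/-7.0/c-2.07
171 u52.6 m148 3.2/-8.8/c-2.80 4.4/-11.0/c-3.28 6.5/-12.6/c-3.07
172 u50.9 m151 6.8/-10.5/c-1.82 7.9/-11.3/c-1.68 9.0/-12.2/c-1.61
173 u49.0 m161 7.7/-10.7/c-1.51 8.3/-11.3/c-1.51 9.1/-12.1/c-1.51
174 u47.2 m171 8.0/-11.1/c-1.59 8.5/-11.7/c-1.57 9.3/-12.4/c-1.57
175 u45.3 m174 8.4/-11.3/c-1.49 8.9/-11.8/c-1.48 9.5/-12.6/c-1.54
176 u43.4 m164 8.3/-11.2/c-1.45 8.9/-11.7/c-1.42 9.6/-12.5/c-1.46
177 u41.5 m155 8.4/-11.4/c-1.47 9.0/-12.0/c-1.49 9.9/-13.0/c-1.54
178 u39.7 m150 9.1/-12.2/c-1.53 10.0/-12.9/c-1.47 11.1/-13.9/c-1.42
```

Run:
```python
from h import *
import cv2
t0=cv2.imread('pics/top0.png').astype(float).mean(2); t2=np.load('t2.npy').mean(2)
def cen(t,c0,c1,rows,h,thr):
    W=S=0
    for v in rows:
        x=np.arange(c0,c1); w=np.clip(thr-t[v,x],0,None); y=np.array([on_face('top',(a,v),h,p)[1] for a in x]); W+=w.sum(); S+=(w*y).sum()
    return S/W
for thr in(180,195,210):
    print(thr,'clip body %.2f tab %.2f'%(cen(t0,317,331,range(155,160),20,thr),cen(t0,317,331,range(164,169),11,thr)),
     'sq body %.2f tab %.2f'%(cen(t2,294,311,range(156,161),20,thr),cen(t2,294,311,range(166,171),11,thr)),
     'slide body %.2f tip+ %.2f | before body %.2f tip %.2f'%(cen(t2,315,333,range(172,178),16,thr),cen(t2,315,333,range(169,172),11,thr),cen(t0,308,326,range(172,178),16,thr),cen(t0,308,322,range(169,172),11,thr)))
# scene: both views, tab rows in the scene picture
print(np.round(t0[163:173,308:334]).astype(int))
```

```text
180 clip body -13.82 tab -13.80 sq body 25.36 tab 24.63 slide body -13.07 tip+ -14.25 | before body -1.56 tip -2.17
195 clip body -13.72 tab -13.91 sq body 25.35 tab 24.86 slide body -13.27 tip+ -14.33 | before body -1.54 tip -2.42
210 clip body -13.97 tab -13.87 sq body 25.43 tab 25.13 slide body -13.52 tip+ -14.37 | before body -1.47 tip -2.69
[[254 254 254 253 253 252 252 252 252 251 248 232 183 150 165 198 219 213
  183 158 173 215 235 239 240 238]
 [245 243 240 237 233 229 226 222 218 214 203 176 140 132 143 155 163 159
  145 138 147 173 191 197 196 199]
 [215 217 215 214 210 207 206 201 193 189 178 151 124 123 133 142 142 136
  131 136 156 184 200 199 196 206]
 [209 224 224 226 229 230 228 221 214 212 203 174 139 122 127 136 140 138
  137 151 181 215 228 225 218 225]
 [217 230 230 233 238 239 236 227 216 214 213 195 162 135 126 131 138 141
  146 167 204 229 237 233 225 230]
 [218 231 229 233 238 241 237 225 205 195 205 206 188 162 145 141 143 148
  160 186 220 235 238 234 227 232]
 [217 230 227 231 237 239 234 216 184 168 182 202 205 193 180 167 161 168
  183 204 225 236 238 235 231 234]
 [219 231 229 229 232 230 219 193 164 152 160 181 198 203 199 193 193 203
  215 224 233 238 240 240 238 242]
 [230 237 235 225 216 206 186 166 153 149 150 161 172 183 194 215 232 240
  243 245 247 249 249 249 248 249]
 [247 249 245 226 193 174 165 156 152 152 154 158 165 169 190 229 249 253
  253 253 253 254 254 253 253 253]]
```

The tips agree to within about 0.5 mm, and the clip body suggests the clip is slightly further right. I'll take a small trim of -0.3 mm, release, and close the lever.

Run:
```python
from h import *
off=np.load('off.npy'); off=np.array([0,.9]); a0=1.9-np.pi
bot.move_ptp(pos(0,0,49,off),quat(a0-.636)); bot.pause(.3); st('turned')
bot.move_gripper(64,20)
bot.line_to(pos(0,0,110),velocity=120); st('up')
bot.move_ptp(pos(-1,52,110),quat(np.pi+.57))
t=np.mean([cams.camera("top").astype(float) for _ in range(2)],0); np.save('t3.npy',t)
bot.move_gripper(28,10)
bot.line_to(pos(-1,52,45),velocity=120); bot.line_to(pos(-1,52,24),velocity=60); st('down')
bot.move_gripper(4,15); st('grip')
th=1.0
while th>-.1:
    th-=.12 if th>.15 else .02
    bot.line_to(pos(-2+th,52,24),velocity=40,ori=quat(np.pi-.43+th)); s=st('%.2f'%th)
    Rz=R.from_euler('z',p[2]).as_matrix(); F=Rz.T@s['contact_force']; a=-2+th
    if -F@U*np.sin(a)+F@Y*np.cos(a)>18: break
```

```text
turned t17.46 uyh [-0.1  0.8 49.2] F [-1.  -4.1  6.2] w31.1 ff30.0 M0.02
up t18.88 uyh [-1.000e-01  0.000e+00  1.098e+02] F [-0.1  0.  -0.4] w63.9 ff0.0 M0.06
down t21.46 uyh [ 27.8 -43.7  23.6] F [-0.5  0.8 -0.3] w28.1 ff0.0 M-0.01
grip t21.89 uyh [ 27.9 -43.9  24.2] F [-0.8 -1.5  1.1] w11.4 ff15.0 M-0.03
0.88 t22.20 uyh [ 23.1 -46.8  24.2] F [-0.1  0.   3.2] w11.6 ff15.0 M0.03
0.76 t22.51 uyh [ 17.4 -49.3  24.1] F [ 0.7 -0.4  2.2] w11.2 ff15.0 M0.09
0.64 t22.82 uyh [ 11.3 -51.   24.1] F [ 1.1 -2.   3.3] w11.3 ff15.0 M-0.01
0.52 t23.12 uyh [  5.2 -52.   24.1] F [ 1.6 -3.1  3.4] w11.3 ff15.0 M-0.04
0.40 t23.43 uyh [ -1.1 -52.3  24.1] F [ 2.3 -5.2  4.5] w11.5 ff15.0 M-0.03
0.28 t23.74 uyh [ -7.5 -51.8  24.1] F [ 1.6 -5.9  4.4] w11.4 ff15.0 M-0.09
0.16 t24.05 uyh [-13.8 -50.5  24.2] F [ 1.  -8.2  4.8] w11.2 ff15.0 M-0.12
0.04 t24.36 uyh [-20.2 -48.5  24.1] F [ 0.7 -8.4  5.1] w11.6 ff15.0 M-0.17
0.02 t24.61 uyh [-20.7 -48.3  24.1] F [  1.1 -10.3   4.4] w11.2 ff15.0 M-0.11
0.00 t24.86 uyh [-21.6 -47.9  24.1] F [ 0.6 -8.7  4.1] w11.2 ff15.0 M-0.09
-0.02 t25.11 uyh [-22.7 -47.5  24.1] F [  0.7 -10.4   5.6] w11.5 ff15.0 M-0.10
-0.04 t25.36 uyh [-23.7 -47.   24.1] F [  1.2 -11.5   4.7] w11.5 ff15.0 M-0.09
-0.06 t25.61 uyh [-23.7 -46.8  24.2] F [  1.5 -14.1   2.9] w11.1 ff15.0 M-0.07
-0.08 t25.86 uyh [-23.7 -46.7  24.3] F [  2.7 -15.8   2.5] w11.5 ff15.0 M-0.07
-0.10 t26.11 uyh [-23.7 -46.4  24.3] F [  5.1 -19.3  -0.2] w11.1 ff15.0 M-0.05
-0.12 t26.36 uyh [-23.7 -46.2  24.4] F [  5.6 -22.4  -2.1] w11.7 ff15.0 M-0.10
```

The lever is hard against its stop, since u stayed at -23.7 while I kept pushing. I'll release, retract and check.

Run:
```python
from h import *
import cv2
bot.move_gripper(34,10); st('open')
P=pos(-2,52,24); s=bot.read_state(); ax=world(N,p)[0]-[p[0],p[1],0]
bot.line_to(s['tcp_pos']+ax*110,velocity=120)
q=bot.read_state()['tcp_pos']; bot.line_to([400,0,300],velocity=200); st('away')
bot.line_to([350,150,320],velocity=200)
t=np.mean([cams.camera("top").astype(float) for _ in range(3)],0); np.save('t4.npy',t)
a=cv2.resize(t[145:240,262:367,::-1],None,fx=6,fy=6,interpolation=cv2.INTER_CUBIC); cv2.imwrite('pics/t4.png',np.clip(a,0,255).astype(np.uint8))
g=t.mean(2); t0=cv2.imread('pics/top0.png').astype(float).mean(2)
for v in range(172,178):
    r=g[v,312:338]; lev=(r.max()+r[8:18].min())/2; i=np.where(r<lev)[0]; a,b=i[0],i[-1]
    c=312+(a-(lev-r[a])/(r[a-1]-r[a])+b+(lev-r[b])/(r[b+1]-r[b]))/2; print(v,np.round(on_face('top',(c,v),14,p),2))
d=abs(g-t0); print('bystander diff',d[170:240,225:270].max(),d[165:225,365:450].max())
```

```text
open t26.99 uyh [-27.4 -44.1  23.9] F [-0.4  0.5 -0.4] w34.1 ff0.0 M-0.03
away t29.36 uyh [  6.9 131.2 278.3] F [ 0.1  0.3 -0.4] w33.9 ff0.0 M-0.02
172 [ 49.64 -14.18]
173 [ 47.77 -14.  ]
174 [ 45.89 -13.9 ]
175 [ 44.  -13.9]
176 [ 42.11 -13.98]
177 [ 40.21 -14.17]
bystander diff 3.9999999999999716 5.888888888888886
```

View pics/t4.png

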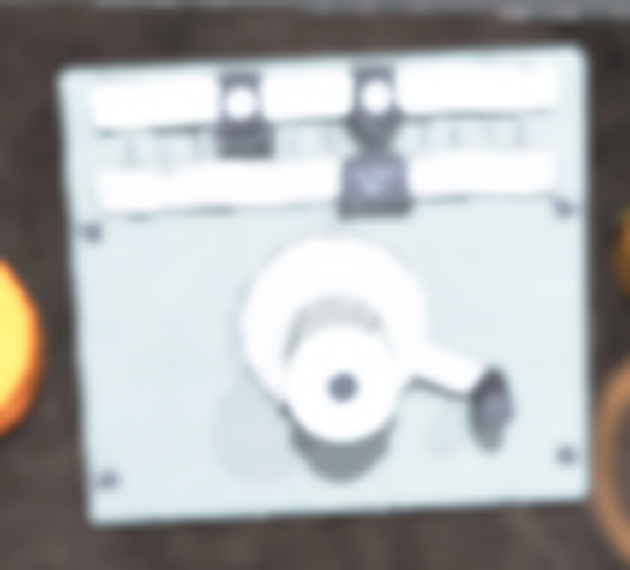

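The lever is back at its stop and the pointer stands opposite the pointed clip, both near crop x = 375. The loose things look unchanged from the first picture, so I'm handing in.

```bash
python3 -c "
from plant import bot, cams, kinematics, close_job
print(close_job())"
```

```text
the job is handed in; nothing more can be done
None
```

The job is handed in: I slackened the ring by about 57°, turned the barrel about -0.64 rad so the pointer stands opposite the pointed clip (my image measurements agree to about 0.5 mm either way), and swung the lever back to its stop; the loose items show no movement in the top view.

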